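# Swing the bench magnifier over the round fired disc

## Robot

A 6-joint arm with a two-finger parallel gripper is mounted at the origin on the work surface. World frame = base frame: x ahead of the robot, y to its left, z up, the work surface at z = 0. Lengths are in m, angles in rad, forces in N, time in s.
With the tool pointing down it reaches from about 0.4 to 0.825 m from the base axis. Payload 7 kg.
Tool frame: the origin (TCP) lies midway between the tips of the shut fingers; the grasp point (between the pads) lies 19 mm behind it (bot.tcp_to_grasp is the z of the grasp point in the tool frame, in m); z points along the fingers, y is the line along which they close (so a half turn about z gives the same grasp; the last joint's range is limited). The gripper opens to 85 mm and grips with 20 to 120 N. Pads are 22 mm wide; open, the fingers measure 114 mm over their backs; the gripper's body (76 mm by 85 mm) begins 54 mm behind the grasp point. The pads swing forward as they close: fully open they stand 13 mm farther back than shut.
Start: joints at [-0.912, 0.359, 0.012, 0, -1.224, -0.288], TCP at [0.245, -0.629, 0.231] pointing down, gripper open.
Joint ranges: [-3.07, 3.07], [-1.43, 2.12], [-1.02, 1.25], [-3.03, 1.67], [-3.05, -0], [-3.03, 3.03]. Speed limits (rad/s): [2.39, 2.39, 3.01, 3.14, 3.14, 3.14].

## Interface

Orientations are given as a 3x3 rotation matrix whose columns are the frame's x, y, z axes.
In Python, from rig import bot gives the robot as it stands. The module is installed in compiled form; this text tells all that it offers.
- The arm moves only by the shell command python3 -m handwheel 'ROWS' [FORCE]. ROWS is JSON, a list of rows, each a list of 7 numbers: the closure, from -1 (fully open) to 1 (shut), then the shift along the tool's x, y, z as a fraction of full scale, then the turn, a rotation vector about the tool's x, y, z as a fraction of full scale. A call has 1 to 5 rows; each row shifts and turns the commanded pose from where the row before left it, along the tool's axes as they then stand; what a row does not reach is not made up. Full scale, the value 1, is 40 mm for a shift and 8 degrees for a turn. A row lasts 1/10 s, in which the tool goes at most 50 mm and 8.59 degrees, less where a joint would pass 70% of its speed; a pose out of reach is approached as far as the arm can. A call with a number of a shift or a turn outside -1 to 1 is refused whole. A call with a gripper value outside its range is refused whole. The fingers move at their own pace and stop on an object; FORCE is the grip in N (left out, the last holds). Time passes only in rows, so rows that do not move let the fingers close. It gives the time, the measured TCP pose, the force, the opening and the grip force at its end, in the units of the state.
- bot.get_obs(): the state, without advancing time (a new reading comes with each control period).
- bot.snapshot(name): name is "scene" or "top" or "wrist"; returns the picture (420x560x3 uint8, red, green, blue); there is no depth.
- bot.camera_params(name): a dict with "K" (3x3 intrinsics, pixels), "world_from_camera" (4x4, takes a point from camera to world coordinates). Camera axes: x right, y up, looking along -z (the intrinsics and any distortion apply to the point x, -y, -z); pixel columns grow to the right and rows downward; lengths in m; the calibration is good to about 2 mm. A picture is of the moment at which its call begins: read the wrist's pose just before it. camera_params takes no time and is no camera call; for the wrist camera it gives the pose at the moment of the call.
- bot.close_job(): hands the job in; it is judged then, once.
The state is a dict: "time": time; "joint_pos": joint angles; "qvel": joint speeds; "joint_torque": joint torques, N m; "ee_pos": TCP position; "tcp_rot": TCP orientation; "wrist_force": force on the tool from outside, world axes, zero at the start; "wrist_torque": the same for the moment, N m; "gripper_width": finger opening in m; "grip_force": force on a finger pad.
Only numpy, scipy, OpenCV 4.12 (cv2) and the standard library are available. Lean on these libraries where they do the work, as an engineer would, in place of code of your own. Each camera call takes 0.05 s, during which the arm holds its last target. There are 200 camera calls.

## Task

Three fired clay pieces lie on the inspection board. Take the magnifier by its upright knob and swing its arm round until the lens is centred straight above the round disc, then let go so that it stays there. Leave the disc where it lies.

Things in the scene. Friction and masses are not known exactly. Their poses are not given: they have to be found in the camera images.
- swing_arm: Magnifier's level aluminium swing arm, 16 mm wide, 10 thick, 170 mm above the table on a steel post fixed to a grey board 6 mm thick. Turns only about the post's vertical axis (travel 150 degrees), stays where left; moving it takes about 2 N at the knob. Origin: on the pivot axis, mid-thickness of the bar; x points along the bar to the lens, z up. The post head ends 11 mm above the origin.
- knob (a point): Centre of the arm's handle: an upright black cylindrical knob, 18 mm in diameter, 50 mm tall, standing on the bar 115 mm from the pivot. The point is half-way up it, 30 mm above the arm's origin; the bar's top is 25 mm below the point. Nothing else nearby is as high.
- lens (a point): Centre of the round magnifying lens in its black rim (99 mm across outside, 11 mm thick), on the arm's x axis 180 mm from the pivot, level with the arm's origin.
- disc_centre (a point): Centre (half-way up) of the round flat disc of fired pale grey-brown clay, 90 mm in diameter, 8 mm thick, lying loose on the board below the circle that the lens swings round (at most about 10 mm off it). A square tile (78 mm) and an oblong one (105 x 42 mm) of the same clay lie on that circle too; which piece is where changes.

How it is judged:
By the outcome, as a careful person would: the job done as asked, in the order asked, and still so for the second after the job is handed in, with the robot touching nothing.
It also fails if it takes over 40 s, if anything falls off the work surface, if the arm or the gripper's body presses on something with over 40 N, if the wrist force passes 120 N, or if a joint passes its speed limit or range.

## Working session

There is one attempt and no reset: what is moved stays moved. The work goes in short steps, Python scripts to look and compute and a shell command to move; the robot and the scene stay as the last step left them, time stands still between calls to the robot, and variables do not carry over. Pictures are saved under pics/ and viewed, at most 10 in all, crops included, and the job is handed in when it is done.

```bash
mkdir -p pics; python3 - <<'E'
from rig import bot
import cv2,numpy as np
np.set_printoptions(precision=4,suppress=True)
for n in("scene","top"):
    cv2.imwrite(f"pics/{n}0.png",bot.snapshot(n)[:,:,::-1]); p=bot.camera_params(n); print(n,p)
o=bot.get_obs();print(o["ee_pos"],o["tcp_rot"],o["time"],bot.tcp_to_grasp,o["gripper_width"])
E
```

```text
scene {'K': array([[423.987 ,   0.    , 281.542 ],
       [  0.    , 423.987 , 208.0015],
       [  0.    ,   0.    ,   1.    ]]), 'world_from_camera': array([[ 0.7389, -0.5405,  0.4024,  0.8495],
       [ 0.6738,  0.5876, -0.4479, -0.2742],
       [ 0.0057,  0.6021,  0.7984,  0.6465],
       [ 0.    ,  0.    ,  0.    ,  1.    ]])}
top {'K': array([[455.7454,   0.    , 274.0257],
       [  0.    , 455.7454, 211.7203],
       [  0.    ,   0.    ,   1.    ]]), 'world_from_camera': array([[-0.0257,  0.9966, -0.0777,  0.5032],
       [-0.9996, -0.0249,  0.0119,  0.0317],
       [ 0.0099,  0.078 ,  0.9969,  0.7821],
       [ 0.    ,  0.    ,  0.    ,  1.    ]])}
[ 0.2444 -0.6288  0.2305] [[-0.9321 -0.3623 -0.0007]
 [-0.3623  0.9321  0.0013]
 [ 0.0002  0.0014 -1.    ]] 0.1 -0.0187 0.08547533254546341
```

View pics/scene0.png

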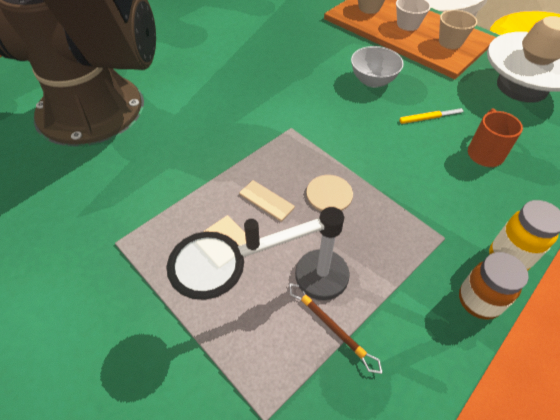

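View pics/top0.png

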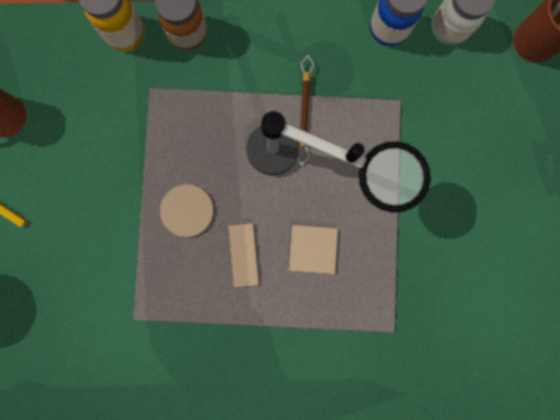

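The top view shows the post head at about (273,125), the knob at (355,153), the lens at (394,177), the disc at (187,211), the oblong at (243,255) and the square at (314,250). The disc is the piece on the left (+y).

```bash
cat > h.py <<'E'
import cv2,numpy as np
from rig import bot
np.set_printoptions(precision=4,suppress=True)
def ray(n,uv,z):
    p=bot.camera_params(n);K=p["K"];T=p["world_from_camera"]
    d=T[:3,:3]@np.array([(uv[0]-K[0,2])/K[0,0],-(uv[1]-K[1,2])/K[1,1],-1])
    return T[:3,3]+d*(z-T[2,3])/d[2]
def cnts(m,a=80):
    c,_=cv2.findContours(m.astype(np.uint8),cv2.RETR_EXTERNAL,cv2.CHAIN_APPROX_NONE)
    return [x for x in c if cv2.contourArea(x)>a]
E
python3 - <<'E'
from h import *
def plane(n,c,z): return np.array([ray(n,q[0],z)[:2] for q in c])
for n in("top","scene"):
    I=cv2.imread(f"pics/{n}0.png");h=cv2.cvtColor(I,cv2.COLOR_BGR2HSV)
    print(n)
    clay=(h[...,0]<25)&(h[...,1]>50)&(h[...,2]>110)
    for c in cnts(clay,300):
        P=plane(n,c,.014).astype(np.float32)
        (x,y),(a,b),t=cv2.fitEllipse(P); print(" clay",cv2.boundingRect(c),(round(x,4),round(y,4)),round(a,4),round(b,4))
    dark=I.max(2)<45
    for c in cnts(dark,100):
        P=plane(n,c,.170).astype(np.float32)
        (x,y),(a,b),t=cv2.fitEllipse(P); print(" dark",cv2.boundingRect(c),(round(x,4),round(y,4)),round(a,4),round(b,4))
print(ray("top",(273,123),.181),ray("scene",(332,215),.181),"knob",ray("top",(356,152),.225),ray("scene",(251,226),.225))
E
```

```text
top
 clay (288, 224, 50, 51) (0.4987, -0.0412) 0.0912 0.0913
 clay (228, 223, 31, 65) (0.492, 0.0765) 0.0469 0.1316
 clay (159, 184, 54, 54) (0.5696, 0.1711) 0.0886 0.0896
 dark (279, 145, 19, 13) (0.6334, 0.0036) 0.0133 0.0271
 dark (347, 144, 17, 18) (0.6294, -0.0879) 0.0158 0.0281
 dark (359, 142, 71, 70) (0.595, -0.1407) 0.0939 0.095
 dark (261, 112, 24, 28) (0.6698, 0.0236) 0.0303 0.0377
scene
 clay (301, 294, 66, 65) (0.7385, -0.0335) 0.0168 0.1347
 clay (461, 263, 61, 55) (0.8933, 0.1843) 0.0753 0.1052
 clay (456, 249, 104, 171) (0.9848, 0.1179) 0.0991 0.362
 clay (203, 215, 44, 31) (0.491, -0.0215) 0.0484 0.0798
 clay (489, 211, 69, 60) (0.8928, 0.3171) 0.0861 0.1246
 clay (239, 180, 56, 42) (0.4958, 0.0754) 0.0508 0.1361
 clay (306, 174, 47, 37) (0.5712, 0.1714) 0.0882 0.0923
 clay (469, 108, 54, 58) (0.7379, 0.5373) 0.0853 0.2046
 clay (522, 16, 38, 49) (0.6649, 0.9788) 0.0921 0.2563Traceback (most recent call last):
  File "<stdin>", line 8, in <module>
  File "<stdin>", line 2, in plane
  File "h.py", line 5, in ray
    p=bot.camera_params(n);K=p["K"];T=p["world_from_camera"]
ValueError: time passes only in moves, steps and waits
```

```bash
sed -i 's/^def ray/C={}\ndef ray/; s/p=bot.camera_params(n);/p=C[n] if n in C else C.setdefault(n,bot.camera_params(n));/' h.py
python3 - <<'E'
from h import *
def plane(n,c,z): return np.array([ray(n,q[0],z)[:2] for q in c]).astype(np.float32)
for n in("top","scene"):
    I=cv2.imread(f"pics/{n}0.png")
    print(n)
    for c in cnts(I.max(2)<60,100):
        bb=cv2.boundingRect(c)
        if not(110<bb[0]<450 and 90<bb[1]<300): continue
        (x,y),a,t=cv2.fitEllipse(plane(n,cv2.convexHull(c),.173)); print(" dark",bb,np.array([x,y,*a]))
print(ray("top",(273,123),.181),ray("scene",(332,215),.181),"knob",ray("top",(356,152),.225),ray("scene",(251,226),.225))
E
```

```text
top
 dark (347, 143, 17, 19) [ 0.6288 -0.0875  0.0179  0.0292]
 dark (358, 142, 73, 71) [ 0.5946 -0.1397  0.0959  0.098 ]
 dark (260, 141, 39, 34) [0.6236 0.0152 0.0386 0.0594]
 dark (260, 111, 25, 29) [0.6673 0.0236 0.0349 0.0423]
scene
 dark (167, 233, 75, 66) [ 0.5988 -0.1406  0.0931  0.0953]
 dark (246, 220, 13, 29) [ 0.611  -0.068   0.0176  0.0472]
 dark (321, 208, 22, 29) [0.6758 0.0197 0.0332 0.0499]
[0.6696 0.0228 0.181 ] [0.6733 0.0246 0.181 ] knob [ 0.6184 -0.0786  0.225 ] [ 0.6282 -0.0827  0.225 ]
```

```bash
cat > st.py <<'E'
from h import *
import sys
o=bot.get_obs();R=o["tcp_rot"];p=np.array(o["ee_pos"])
print("t",o["time"],"p",p,"yawy",np.degrees(np.arctan2(R[1,1],R[0,1])),"q",np.degrees(o["joint_pos"]),"w",o["gripper_width"],o["grip_force"],"F",o["wrist_force"],"z",R[:,2])
if len(sys.argv)>1:
    g=np.array(list(map(float,sys.argv[1:4]))); print("tool shift /40mm:",R.T@(g-p)/.04)
E
python3 -m handwheel '[[-1,0,0,-0.75,0,0,-1],[-1,0,0,0,0,0,-1],[-1,0,0,0,0,0,-1],[-1,0,0,0,0,0,-1],[-1,0,0,0,0,0,-1]]' 40; python3 st.py .6233 -.0812 .26
```

```text
time: 0.6
ee_pos: [0.2445, -0.6289, 0.2608]
tcp_rot: [[-0.476, -0.879, -0.0], [-0.879, 0.476, 0.001], [-0.001, 0.001, -1.0]]
wrist_force: [0.5, 0.1, 0.4]
gripper_width: 0.0855
grip_force: 0.0
t 0.6 p [ 0.2445 -0.6289  0.2608] yawy 151.56767277136868 q [-52.2499  19.6773   3.2461  -0.0146 -73.6182  23.8217] w 0.08552539752861925 0.0 F [0.5126 0.0964 0.4276] z [-0.0003  0.0008 -1.    ]
tool shift /40mm: [-16.5494  -1.8097   0.0279]
```

```bash
python3 -m handwheel '[[-1,0,0,0,0,0,-1],[-1,0,0,0,0,0,-1],[-1,0,0,0,0,0,-1],[-1,0,0,0,0,0,-1]]'>/dev/null; python3 st.py .6233 -.0812 .26
```

```text
t 1.0 p [ 0.2445 -0.6289  0.2607] yawy -176.4274930253338 q [-52.2476  19.6835   3.2466  -0.0124 -73.6203  55.8236] w 0.08533024379899998 0.0 F [-0.0386 -0.5676 -0.1806] z [-0.0004  0.0009 -1.    ]
tool shift /40mm: [-13.0749 -10.3053   0.0265]
```

```bash
for i in 1; do python3 -m handwheel '[[-1,-0.65,-0.51,0,0,0,0],[-1,-0.65,-0.51,0,0,0,0],[-1,-0.65,-0.51,0,0,0,0],[-1,-0.65,-0.51,0,0,0,0],[-1,-0.65,-0.51,0,0,0,0]]'; done
python3 -m handwheel '[[-1,-0.65,-0.51,0,0,0,0],[-1,-0.65,-0.51,0,0,0,0],[-1,-0.65,-0.51,0,0,0,0],[-1,-0.65,-0.51,0,0,0,0],[-1,-0.65,-0.51,0,0,0,0]]' >/dev/null
python3 -m handwheel '[[-1,-0.65,-0.51,0,0,0,0],[-1,-0.65,-0.51,0,0,0,0],[-1,-0.65,-0.51,0,0,0,0],[-1,-0.65,-0.51,0,0,0,0],[-1,-0.65,-0.51,0,0,0,0]]' >/dev/null
python3 st.py .6233 -.0812 .26
```

```text
time: 1.5
ee_pos: [0.3395, -0.4923, 0.2609]
tcp_rot: [[0.056, -0.998, -0.0], [-0.998, -0.056, 0.001], [-0.001, 0.0, -1.0]]
wrist_force: [1.0, 0.5, 0.7]
gripper_width: 0.0851
grip_force: 0.0
t 2.5 p [ 0.5284 -0.2211  0.261 ] yawy -176.74960148151308 q [ -3.1484   9.9317  -9.8675  -0.0095 -70.2331   6.402 ] w 0.08532218344841698 0.0 F [ 0.1989 -0.7871  0.0298] z [-0.0006  0.0002 -1.    ]
tool shift /40mm: [-3.3572 -2.5673  0.0249]
```

```bash
python3 -m handwheel '[[-1,-0.67,-0.51,0,0,0,0],[-1,-0.67,-0.51,0,0,0,0],[-1,-0.67,-0.51,0,0,0,0],[-1,-0.67,-0.51,0,0,0,0],[-1,-0.67,-0.51,0,0,0,0],[-1,0,0,0,0,0,0]]' ; python3 -m handwheel '[[-1,-0.67,-0.51,0,0,0,0],[-1,-0.67,-0.51,0,0,0,0],[-1,-0.67,-0.51,0,0,0,0],[-1,-0.67,-0.51,0,0,0,0],[-1,-0.67,-0.51,0,0,0,0]]' >/dev/null
python3 st.py .6233 -.0812 .26; python3 - <<'E'
from h import *
cv2.imwrite("pics/w1.png",bot.snapshot("wrist")[:,:,::-1]); p=bot.camera_params("wrist"); print(p)
T=p["world_from_camera"]
for P in([.6233,-.0812,.225],[.6233,-.0812,.19]):
    c=T[:3,:3].T@(np.array(P)-T[:3,3]); q=p["K"]@np.array([c[0],-c[1],-c[2]]); print(q[:2]/q[2])
E
```

```text
t 3.0 p [ 0.6226 -0.0815  0.2609] yawy -176.74972107721956 q [ 10.3168  15.2171  -3.0149  -0.0104 -71.8059  -7.0633] w 0.08501586197882087 0.0 F [ 0.4107 -0.6753 -0.2867] z [-0.0007  0.0001 -1.    ]
tool shift /40mm: [-0.0076 -0.0168  0.0232]
{'K': array([[349.0728,   0.    , 272.7458],
       [  0.    , 349.0728, 220.5373],
       [  0.    ,   0.    ,   1.    ]]), 'world_from_camera': array([[-0.9983,  0.0548,  0.0189,  0.63  ],
       [-0.058 , -0.9462, -0.3182, -0.1601],
       [ 0.0004, -0.3188,  0.9478,  0.4021],
       [ 0.    ,  0.    ,  0.    ,  1.    ]])}
[276.4459 254.1929]
[275.8807 232.0428]invalid input at $: expected 1 to 5 rows
```

View pics/w1.png

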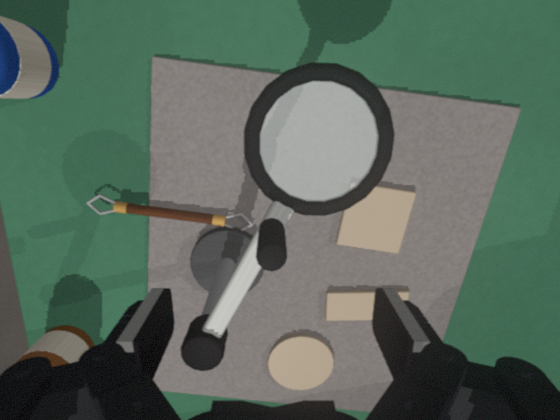

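The knob's top is at about (272,257), close to the predicted (276,254), and centred between the open fingers. I'm descending and gripping.

```bash
python3 -m handwheel '[[-1,0,0,0.64,0,0,0],[-1,0,0,0.64,0,0,0],[-1,0,0,0.64,0,0,0],[1,0,0,0,0,0,0],[1,0,0,0,0,0,0]]' 40 ; python3 -m handwheel '[[1,0,0,0,0,0,0],[1,0,0,0,0,0,0],[1,0,0,0,0,0,0],[1,0,0,0,0,0,0],[1,0,0,0,0,0,0]]' >/dev/null
python3 st.py .6233 -.0812 .184; python3 - <<'E'
from h import *
# swing row: rotate commanded TCP about the pivot by -8 deg per row
o=bot.get_obs();R=o["tcp_rot"];p=np.array(o["ee_pos"])[:2];c=np.array([.671,.0235]);v=p-c
print("r",np.hypot(*v),"ang",np.degrees(np.arctan2(v[1],v[0]))%360)
a=np.radians(-7);M=np.array([[np.cos(a),-np.sin(a)],[np.sin(a),np.cos(a)]])
print(R.T@np.append(M@v-v,0)/.04, 7/8)
E
```

```text
time: 3.55
ee_pos: [0.6222, -0.083, 0.1847]
tcp_rot: [[0.057, -0.998, -0.001], [-0.998, -0.057, -0.001], [0.001, 0.001, -1.0]]
wrist_force: [0.6, 0.4, 0.0]
gripper_width: 0.0589
grip_force: 0.0
t 4.05 p [ 0.6231 -0.0828  0.186 ] yawy -176.7350884563957 q [ 10.2149  17.9349  -9.2706   0.0272 -62.6476  -6.9625] w 0.017033852454810323 39.080477356910706 F [-0.675   1.5176  6.6448] z [ 0.0026  0.     -1.    ]
tool shift /40mm: [-0.0388 -0.0066  0.05  ]
r 0.11655296424905767 ang 245.7452542240634
[-0.1833  0.3049 -0.0008] 0.875
```

```bash
python3 -m handwheel '[[1,-0.181,0.301,0,0,0,0.875],[1,-0.181,0.301,0,0,0,0.875],[1,-0.181,0.301,0,0,0,0.875],[1,-0.181,0.301,0,0,0,0.875],[1,-0.181,0.301,0,0,0,0.875]]'; python3 - <<'E'
from h import *
o=bot.get_obs();v=np.array(o["ee_pos"])[:2]-[.671,.0235];print("r",np.hypot(*v),"ang",np.degrees(np.arctan2(v[1],v[0]))%360,o["wrist_force"],np.degrees(o["joint_pos"]))
E
```

```text
time: 4.55
ee_pos: [0.5716, -0.0363, 0.186]
tcp_rot: [[-0.53, -0.848, 0.004], [-0.848, 0.53, 0.0], [-0.002, -0.003, -1.0]]
wrist_force: [4.0, 2.3, 4.3]
gripper_width: 0.0167
grip_force: 39.3
r 0.11595645860479581 ang 211.04009325466717 [4.0393 2.3048 4.2625] [ 15.9595  12.8256 -16.384    0.0478 -60.5811 -47.9946]
```

Smooth, with low forces, so I'm continuing. I'll do ten more rows with a check after them.

```bash
python3 -m handwheel '[[1,-0.181,0.301,0,0,0,0.875],[1,-0.181,0.301,0,0,0,0.875],[1,-0.181,0.301,0,0,0,0.875],[1,-0.181,0.301,0,0,0,0.875],[1,-0.181,0.301,0,0,0,0.875]]' | grep force; python3 -m handwheel '[[1,-0.181,0.301,0,0,0,0.875],[1,-0.181,0.301,0,0,0,0.875],[1,-0.181,0.301,0,0,0,0.875],[1,-0.181,0.301,0,0,0,0.875],[1,-0.181,0.301,0,0,0,0.875]]' | grep force
cat > chk.py <<'E'
from h import *
import sys
o=bot.get_obs();v=np.array(o["ee_pos"])[:2]-[.671,.0235];print("t",o["time"],"r",np.hypot(*v),"ang",np.degrees(np.arctan2(v[1],v[0]))%360,o["wrist_force"],np.degrees(o["joint_pos"])[5])
for n in("top","scene"):
    I=cv2.cvtColor(bot.snapshot(n),cv2.COLOR_RGB2BGR);cv2.imwrite(f"pics/{n}{sys.argv[1]}.png",I)
    for c in cnts(I.max(2)<60,100):
        bb=cv2.boundingRect(c)
        if bb[0]<100 or bb[0]>450 or bb[1]<80 or bb[2]*bb[3]<900: continue
        P=np.array([ray(n,q[0],.173)[:2] for q in cv2.convexHull(c)]).astype(np.float32)
        (x,y),a,t=cv2.fitEllipse(P); d=np.array([x-.671,y-.0235]); print(n,bb,np.array([x,y,*a]),"r,ang",np.hypot(*d),np.degrees(np.arctan2(d[1],d[0]))%360)
E
python3 chk.py 2
```

```text
wrist_force: [3.2, -0.3, 3.1]
grip_force: 39.3
wrist_force: [-0.5, 2.6, 6.3]
grip_force: 39.7
t 5.55 r 0.11575921422196975 ang 141.0902948585703 [-0.4701  2.5902  6.3376] -130.35924277389648
top (155, 147, 113, 117) [0.5632 0.1072 0.1124 0.1832] r,ang 0.13653503747672385 142.17578104902452
```

View pics/top2.png

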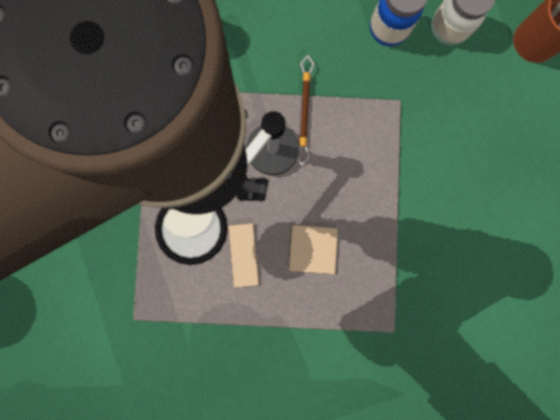

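The lens rim is at about (191,229), with the disc showing under its upper part. About 17° of the swing remains.

```bash
python3 -m handwheel '[[1,-0.181,0.301,0,0,0,0.875],[1,-0.181,0.301,0,0,0,0.875],[1,-0.072,0.12,0,0,0,0.35],[1,0,0,0,0,0,0],[1,0,0,0,0,0,0]]' | grep force;python3 chk.py 3
```

```text
wrist_force: [-2.0, 8.9, 6.7]
grip_force: 39.9
t 6.15 r 0.11589490398045442 ang 123.80526199455075 [-2.0314  8.8967  6.6839] -147.6333594600816
top (126, 97, 118, 138) [0.617  0.1401 0.1451 0.204 ] r,ang 0.12848786616231497 114.85811019419043
```

View pics/scene3.png

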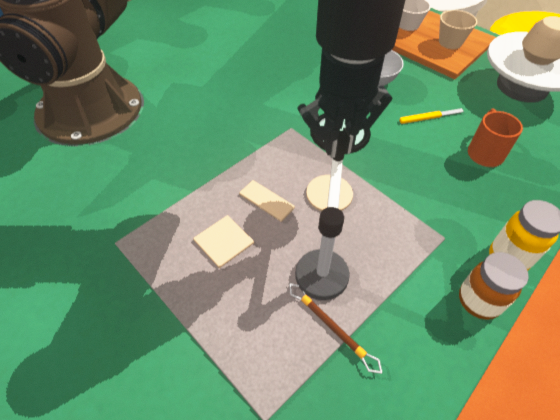

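The gripper hides the lens, so I'm releasing, rising, and measuring the lens against the disc from above.

```bash
python3 -m handwheel '[[-1,0,0,0,0,0,0],[-1,0,0,0,0,0,0],[-1,0,0,0,0,0,0],[-1,0,0,0,0,0,0],[-1,0,0,0,0,0,0]]' | grep -E "width|force"; python3 -m handwheel '[[-1,0,0,-0.5,0,0,0],[-1,0,0,-0.8,0,0,0],[-1,0,0,-0.8,0,0,0],[-1,0,0,0,0,0,0]]' | grep -E "ee_pos|force"
python3 - <<'E'
from h import *
cv2.imwrite("pics/w4.png",bot.snapshot("wrist")[:,:,::-1]); p=bot.camera_params("wrist"); print(p["world_from_camera"])
E
```

```text
wrist_force: [-0.6, 0.1, -0.4]
gripper_width: 0.0852
grip_force: 0.0
ee_pos: [0.6076, 0.1177, 0.2737]
wrist_force: [-0.4, -0.7, -0.2]
grip_force: 0.0
[[ 0.4785 -0.8312 -0.2832  0.5341]
 [ 0.8781  0.4543  0.1504  0.1564]
 [ 0.0036 -0.3206  0.9472  0.4126]
 [ 0.      0.      0.      1.    ]]
```

View pics/w4.png

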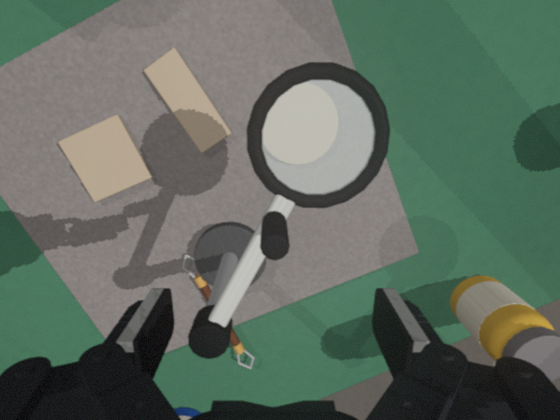

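The wrist view shows the released arm: rim centred near (318,135), disc through the lens near (300,123). I'll cast both onto their own heights.

```bash
python3 - <<'E'
from h import *
I=cv2.imread("pics/w4.png");h=cv2.cvtColor(I,cv2.COLOR_BGR2HSV)
def fit(m,z,nm,box):
    for c in cnts(m,400):
        x,y,w,hh=cv2.boundingRect(c)
        if not(box[0]<=x and x+w<=box[1] and y+hh<=box[2]): continue
        P=np.array([ray("wrist",q[0],z)[:2] for q in cv2.convexHull(c)]).astype(np.float32)
        (a,b),s,t=cv2.fitEllipse(P);d=np.array([a-.671,b-.0235]);print(nm,(x,y,w,hh),np.array([a,b,*s]),np.hypot(*d),np.degrees(np.arctan2(d[1],d[0])))
fit(I.max(2)<75,.1725,"rim",(235,400,215))
inn=np.zeros(I.shape[:2],np.uint8);cv2.circle(inn,(318,135),56,1,-1)
print(h[125,300],h[160,350])
b=I[...,0].astype(int);r=I[...,2].astype(int)
for t in(10,14,18): fit((inn>0)&(r-b>t),.014,f"disc{t}",(235,400,215))
print(ray("wrist",(209,332),.181))
E
```

```text
rim (247, 63, 143, 145) [0.5696 0.1725 0.0955 0.0956] 0.1802122909673897 124.22582686180472
[ 25  15 189] [ 53   6 174]
disc10 (263, 83, 75, 81) [0.5709 0.1726 0.0781 0.0879] 0.17953130952000515 123.87733326376586
[0.6604 0.0315 0.181 ]
```

The lens and disc agree to about 1 mm. I'm clearing the arm out of the top view for an independent check.

```bash
python3 -m handwheel '[[-1,-0.42,-0.8,-0.2,0,0,0],[-1,-0.42,-0.8,-0.2,0,0,0],[-1,-0.42,-0.8,0,0,0,0],[-1,-0.42,-0.8,0,0,0,0],[-1,-0.42,-0.8,0,0,0,0]]' | grep -E "ee_pos"; python3 -m handwheel '[[-1,-0.42,-0.8,0,0,0,0],[-1,-0.42,-0.8,0,0,0,0],[-1,-0.42,-0.8,0,0,0,0],[-1,-0.42,-0.8,0,0,0,0],[-1,-0.42,-0.8,0,0,0,0]]' | grep -E "ee_pos|force"
python3 chk.py 5; python3 - <<'E'
from h import *
from scipy.optimize import least_squares
for n in("top","scene"):
    I=cv2.imread(f"pics/{n}5.png");h=cv2.cvtColor(I,cv2.COLOR_BGR2HSV);r=I[...,2].astype(int)-I[...,0]
    for c in cnts(r>22,300):
        x,y,w,hh=cv2.boundingRect(c)
        if 120<x<400 and 100<y<300:
            P=np.array([ray(n,q[0],.014)[:2] for q in c]).astype(np.float32);print(n,(x,y,w,hh),cv2.fitEllipse(P)[:2])
E
```

```text
ee_pos: [0.6021, -0.0648, 0.2835]
ee_pos: [0.5994, -0.2454, 0.2833]
wrist_force: [-0.2, 1.1, -1.2]
grip_force: 0.0
t 8.2 r 0.278315745044824 ang 255.09189899817602 [-0.1946  1.1291 -1.156 ] -113.50509792319887
top (128, 165, 71, 70) [0.5713 0.1723 0.0947 0.0952] r,ang 0.17913617151202457 123.83342394681912
top (357, 141, 113, 279) [ 0.3758 -0.1533  0.1528  0.5549] r,ang 0.3440817952784864 210.91038740011936
scene (311, 112, 59, 48) [0.5772 0.1674 0.0923 0.1102] r,ang 0.17180528976465917 123.09104890148551
top (288, 224, 51, 52) ((0.4986239969730377, -0.041255511343479156), (0.09310393780469894, 0.09369610995054245))
top (227, 223, 32, 66) ((0.49142083525657654, 0.0768723413348198), (0.048907723277807236, 0.13250547647476196))
top (175, 187, 39, 51) ((0.5599454641342163, 0.15397405624389648), (0.05245979502797127, 0.0854831412434578))
top (161, 185, 31, 42) ((0.5791128277778625, 0.18663731217384338), (0.04319440573453903, 0.06455190479755402))
```

View pics/top5.png

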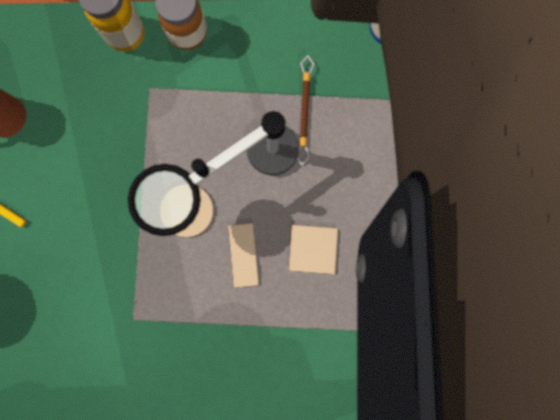

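The top view shows the lens at (164,200), free of the gripper. On its own plane that is (0.571, 0.172), against the disc at (0.570, 0.171), so the two agree within calibration, and the disc hasn't moved.

```bash
python3 -c "
from rig import bot
print(bot.close_job())"
```

```text
the job is handed in; nothing more can be done
None
```

The job is handed in: the lens is centred above the round disc to within about 2 mm by two camera views, the knob is released, the arm is clear, and the disc was not touched.

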